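Tip a jar cap over a step to show its sealing side

ROBOT

A 6-joint arm with a two-finger parallel gripper is mounted at the origin on a cart in front of the work surface, level with it; the furniture and walls round the work are solid. World frame = base frame: x ahead of the robot, y to its left, z up, the work surface at z = 0. Lengths are in m, angles in rad, forces in N, time in s.
With the tool pointing down it reaches from about 0.3 to 0.85 m from the base axis. Payload 4.2 kg.
Tool frame: the origin (TCP) lies on the centre line of the jaws, within the pads' length; the fingertips stand 22 mm ahead of it and the grasp point (between the pads) lies 3 mm ahead of it; z points along the fingers, y is the line along which they close (so a half turn about z gives the same grasp; the last joint's range is limited). The gripper opens to 91 mm and grips with 3 to 60 N. Pads are 32 mm wide; open, the fingers measure 118 mm over their backs; the gripper's body (76 mm by 178 mm) begins 60 mm behind the grasp point.
Start: joints at [-1.323, 0.32, 1.565, -0, 1.257, -0.02], TCP at [0.152, -0.555, 0.236] pointing down, gripper open.
Joint ranges: [-3.11, 3.11], [-0.84, 2.01], [0.21, 2.61], [-1.34, 4.49], [0.05, 2.63], [-2.56, 2.56]. Speed limits (rad/s): [2.57, 2.57, 3.14, 3.14, 3.14, 3.14].

INTERFACE

Orientations are given as [roll, pitch, yaw] about the fixed x, y, z axes, in that order (R = Rz(yaw) Ry(pitch) Rx(roll)).
In Python, from cell import monitor, cams, order gives the robot as it stands. The module is installed in compiled form; this text tells all that it offers.
- The arm moves only by the tool step_arm, never from a script. Its argument "deltas" is one flat list of numbers, 7 for each row, row after row: the shift along the tool's x, y, z in cm, then the turn, a rotation vector about the tool's x, y, z in rad, then the finger opening in cm, from 0 to 9.12. A call has 1 to 20 rows; each row shifts and turns the commanded pose from where the row before left it, along the tool's axes as they then stand; what a row does not reach is not made up. A row lasts 1/12 s, in which the tool goes at most 41.7 mm and 7.16 degrees, less where a joint would pass 70% of its speed; a pose out of reach is approached as far as the arm can. A call with a gripper value outside its range is refused whole. The fingers move at their own pace and stop on an object; "squeeze" is the grip in N (left out, the last holds). Time passes only in rows, so rows that do not move let the fingers close. It gives the time, the measured TCP pose, the force, the opening and the grip force at its end, in the units of the state.
- monitor.get_obs(): the state, without advancing time (a new reading comes with each control period).
- cams.get_image(name): name is "side" or "top"; returns a dict with "image" (384x512x3 uint8, red, green, blue), "fx", "fy", "cx", "cy" (pixels), "origin" and "rotation" of the camera in the world. Camera axes: x right, y down, z forward; pixel columns grow to the right and rows downward; lengths in m; the calibration is good to about 2 mm. A picture is of the moment at which its call begins. There is no depth.
- order.sign_off(): hands the job in; it is judged then, once.
The state is a dict: "time_s": time; "joints": joint angles; "qd": joint speeds; "effort": joint torques, N m; "tool_pos": TCP position; "tcp_rot": TCP orientation; "force": force on the tool from outside, world axes, zero at the start; "torque": the same for the moment, N m; "grip_width": opening from 0.0 (shut) to 1.0 (fully open); "finger_force": force on a finger pad.
Only numpy, scipy, OpenCV 4.12 (cv2) and the standard library are available. Lean on these libraries where they do the work, as an engineer would, in place of code of your own. Each camera call takes 0.05 s, during which the arm holds its last target. There are 200 camera calls.

TASK

The plain gold cap lying alone in front of the tray must be turned over so that its sealing side can be inspected. Without gripping it or lifting it off, use the fingertips gently to push it flat up against the open step of the tray, tip it up on edge there and over onto the deck, then push it back along the deck, open side up, until it touches the blue rim opposite the step. Leave it lying there and leave the other things where they are.

Things in the scene. Friction and masses are not known exactly. Their poses are not given: they have to be found in the camera images.
- cap_center (a point): centre (half-way up) of the plain gold metal jar cap that lies by itself on the worktop, crown up, in front of the tray's open step, on the robot's right of it; 63 mm in diameter, 10 mm thick, 14 to 28 g, solid to the touch with upright sides. z axis points out of the crown: up at the start, down once turned over.
- cap: the same cap; origin at the middle of its open side (underside at the start), z axis pointing out of the crown. Pressed against the step at its rear edge with about 8 N, it follows a fingertip upwards by friction and pivots about the foot of the step; just past upright it falls over the edge onto the deck. It bears up to 40 N.
- tray: turning tray, fixed: steel deck 10 mm high, 105 mm deep (its x), 140 mm wide (its y); blue rim 10 mm thick, 9 mm above the deck, on three sides. Its -x side has no rim: the deck's bare front face is an upright 10 mm step. Origin on the worktop under the deck's middle; x runs level from step to opposite rim, roughly to the robot's left (world +y) within 20 degrees; y runs along the step, z up.
- step_mid (a point): middle of the upper edge of the step, 10 mm above the worktop; axes as the tray's.
- rim_mid (a point): foot of the far rim's inner face at deck height, in the middle of its length, 105 mm from the step; axes as the tray's.
- label_roll: bystander, to be left alone: white roll of labels, 66 mm across, 39 mm high, loose on the worktop; origin at the middle of its underside.
- counter: bystander, to be left alone: small tally counter, 44 x 51 x 30 mm, loose on the worktop; origin at the middle of its underside.
- marker: bystander, to be left alone: pen, 122 mm long, 15 mm thick, loose on the worktop; origin at the middle of its underside.
- spatula: bystander, to be left alone: silicone scraper, 241 mm long, 19 mm thick, loose on the worktop; origin at the middle of its underside.
- jar: bystander, to be left alone: empty glass jar, 70 mm across, 112 mm high, loose on the worktop; origin at the middle of its underside.
Not all that is in view belongs to the job. What is shaped like the cap but green or purple is not meant.

How it is judged:
On the way, in this order (a step that is already met when the one before it is completed fails the run):
1. the cap lies flat on the worktop, crown up, pushed up against the step (gap under 6 mm) (angle between cap's own z axis and vertical below 0.15 rad and x of cap_center in the frame of tray between -0.09 and -0.07 m and y of cap_center in the frame of tray between -0.06 and 0.06 m and z of cap_center in the frame of tray below 0.012 m), for 0.1 s.
2. the cap stands on its edge at the step (55 to 110 degrees from lying crown up) (angle between cap's own z axis and vertical between 0.96 and 1.92 rad and x of cap_center in the frame of tray between -0.095 and -0.015 m and y of cap_center in the frame of tray between -0.07 and 0.07 m).
At the end, for the whole second after the job is handed in: The cap lies flat on the deck with its open side up (crown down, within 6 degrees), its edge within 5 mm of the far rim opposite the step, between the side rims, at rest (slower than 10 mm/s) (angle between cap's own z axis and vertical above 3.04159 rad and x of cap_center in the frame of tray between 0.016 and 0.0525 m and y of cap_center in the frame of tray between -0.06 and 0.06 m and z of cap_center in the frame of tray between 0.01 and 0.02 m and linear speed of cap below 0.01 m/s); the robot touches nothing.
It fails at once if the cap is lifted: its centre higher than 60 mm above the worktop, or higher than 35 mm while it lies nearly flat, either side up (height (world z) of cap_center above 0.06 m or (height (world z) of cap_center above 0.035 m and (angle between cap's own z axis and vertical below 0.45 rad or angle between cap's own z axis and vertical above 2.69159 rad))).
It fails at once if the cap is pressed or squeezed by the fingers with more than 40 N (contact force between the fingers and cap above 40 N).
It fails at once if another loose thing is moved by more than 20 mm (distance of any of label_roll, counter, marker, spatula, jar from where it was at the start of the episode above 0.02 m).
It also fails if it takes over 69 s, if anything falls off the work surface, if the arm or the gripper's body presses on something with over 40 N, if the wrist force passes 120 N, or if a joint passes its speed limit or range.

## Working session

There is one attempt and no reset: what is moved stays moved. The work goes in short steps, Python scripts to look and compute and a tool call to move; the robot and the scene stay as the last step left them, time stands still between calls to the robot, and variables do not carry over. Pictures are saved under pics/ and viewed, at most 10 in all, crops included, and the job is handed in when it is done.

Besides the shell and the picture viewer there is one more tool, called after "Request:" as name(argument=value, ...), one argument or row to a line, values as JSON. step_arm: Moves the arm, as the interface text tells. Its arguments: {"type":"object","properties":{"deltas":{"type":"array"},"squeeze":{"type":"number"}},"required":["deltas"]}

```bash
mkdir -p pics
python3 - <<'E'
from cell import monitor,cams
import cv2,numpy as np
o=monitor.get_obs(); print({k:np.round(v,3).tolist() for k,v in o.items()})
for n in("top","side"):
    c=cams.get_image(n); np.savez(f"pics/{n}0.npz",**c)
    cv2.imwrite(f"pics/{n}0.png",c["image"][:,:,::-1])
    print(n,c["fx"],c["fy"],c["cx"],c["cy"],np.round(c["origin"],3),np.round(c["rotation"],3).tolist())
E
```

```text
{'time_s': 0.0, 'joints': [-1.323, 0.32, 1.566, -0.0, 1.257, -0.02], 'qd': [0.0, 0.002, 0.001, 0.001, 0.001, -0.001], 'effort': [-0.001, -41.247, -23.197, 0.073, 0.046, -0.0], 'tool_pos': [0.152, -0.554, 0.235], 'tcp_rot': [-3.14, -0.0, 0.268], 'force': [-0.236, -0.222, -0.504], 'torque': [-0.014, 0.007, -0.009], 'finger_force': 0.0, 'grip_width': 0.998}
top 482.0393127270937 482.0393127270937 265.892203509874 187.90819229707432 [0.198 0.095 1.687] [-2.979, 0.004, -1.583]
side 401.22222204443307 401.22222204443307 249.2099061916702 189.1431691936443 [0.107 1.002 0.595] [-2.086, 0.025, -2.764]
```

View pics/top0.png

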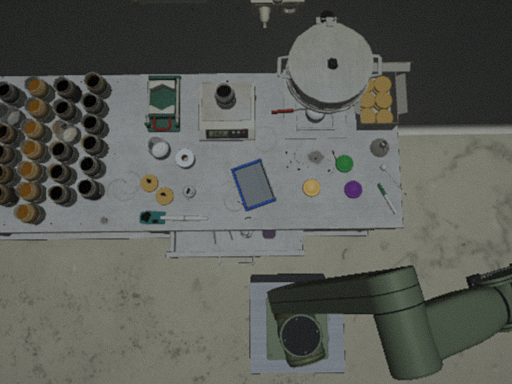

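View pics/side0.png

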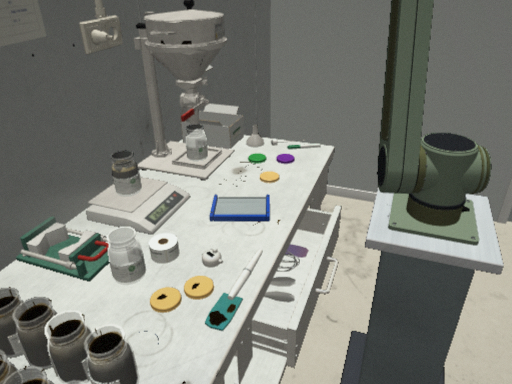

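The top view shows the tray at about (254,184). The gold candidates are the plain disc at (312,187), two discs with dark marks at (150,183) and (165,196), and boxed ones around (378,100). The disc at (312,187) is the one meant: it lies alone and plain on the robot's right of the step. Green (344,163) and purple (353,190) are decoys. The side view shows the same cap at (269,177) and the tray at (241,207). Next I measure and confirm in a crop.

```bash
cat > h.py <<'E'
import numpy as np,cv2
from scipy.spatial.transform import Rotation as R
def ray(c,uv,z):
    uv=np.atleast_2d(uv).astype(float)
    d=np.c_[(uv[:,0]-c["cx"])/c["fx"],(uv[:,1]-c["cy"])/c["fy"],np.ones(len(uv))]
    d=R.from_euler("xyz",c["rotation"]).apply(d); o=np.asarray(c["origin"])
    return o+d*((z-o[2])/d[:,2])[:,None]
def blob(c,lo,hi,box):
    h=cv2.cvtColor(c["image"],cv2.COLOR_RGB2HSV); m=cv2.inRange(h,lo,hi)
    k=np.zeros_like(m); x0,y0,x1,y1=box; k[y0:y1,x0:x1]=m[y0:y1,x0:x1]
    cs=cv2.findContours(k,cv2.RETR_EXTERNAL,cv2.CHAIN_APPROX_NONE)[0]
    return max(cs,key=cv2.contourArea)[:,0].astype(np.float32)
GOLD=((12,90,90),(28,255,255)); BLUE=((105,120,40),(125,255,255))
E
python3 - <<'E'
from h import *
for n,gb,bb in(("top",(290,165,330,210),(220,145,290,220)),("side",(250,163,290,190),(200,180,280,230))):
    c=dict(np.load(f"pics/{n}0.npz"))
    g=blob(c,*GOLD,gb); b=blob(c,*BLUE,bb)
    print(n,"gold px",g.min(0),g.max(0))
    z=.01 if n=="top" else .007
    P=ray(c,g,z)[:,:2].astype(np.float32); 
    print(" cap",cv2.minEnclosingCircle(P),cv2.fitEllipse(P))
    for z in (.019,.01):
        Q=ray(c,b,z)[:,:2].astype(np.float32)
        r=cv2.minAreaRect(Q); print(" tray z",z,r,cv2.boxPoints(r).round(4).tolist())
c=dict(np.load("pics/top0.npz"))
im=c["image"][135:225,220:370,::-1]
cv2.imwrite("pics/crop.png",cv2.resize(im,None,fx=5,fy=5,interpolation=cv2.INTER_CUBIC))
E
```

```text
top gold px [303. 179.] [319. 196.]
 cap ((0.47347187995910645, -0.06210167333483696), 0.030633067712187767) ((0.47368523478507996, -0.061744797974824905), (0.05732411891222, 0.0586397685110569), 84.08135986328125)
 tray z 0.019 ((0.48603835701942444, 0.14232948422431946), (0.1584935188293457, 0.11230893433094025), 18.88047218322754) [[0.3928999900817871, 0.16979999840259552], [0.4291999936103821, 0.06360000371932983], [0.579200029373169, 0.11479999870061874], [0.5428000092506409, 0.22110000252723694]]
 tray z 0.01 ((0.4875931143760681, 0.14258736371994019), (0.15934860706329346, 0.11291483789682388), 18.880481719970703) [[0.3939000070095062, 0.17020000517368317], [0.43050000071525574, 0.06340000033378601], [0.5812000036239624, 0.11490000039339066], [0.544700026512146, 0.22179999947547913]]
side gold px [260. 172.] [278. 182.]
 cap ((0.47459444403648376, -0.05364910513162613), 0.03564351424574852) ((0.47502607107162476, -0.054523766040802), (0.059659600257873535, 0.06554456800222397), 15.03353214263916)
 tray z 0.019 ((0.4831739366054535, 0.15955927968025208), (0.15654705464839935, 0.12748932838439941), 19.155298233032227) [[0.38830000162124634, 0.1941000074148178], [0.4302000105381012, 0.07370000332593918], [0.578000009059906, 0.125], [0.5361999869346619, 0.24549999833106995]]
 tray z 0.01 ((0.4890473186969757, 0.14639681577682495), (0.15899232029914856, 0.12948071956634521), 19.15530014038086) [[0.3926999866962433, 0.18150000274181366], [0.4352000057697296, 0.05920000001788139], [0.5853999853134155, 0.11129999905824661], [0.542900025844574, 0.23360000550746918]]
```

View pics/crop.png

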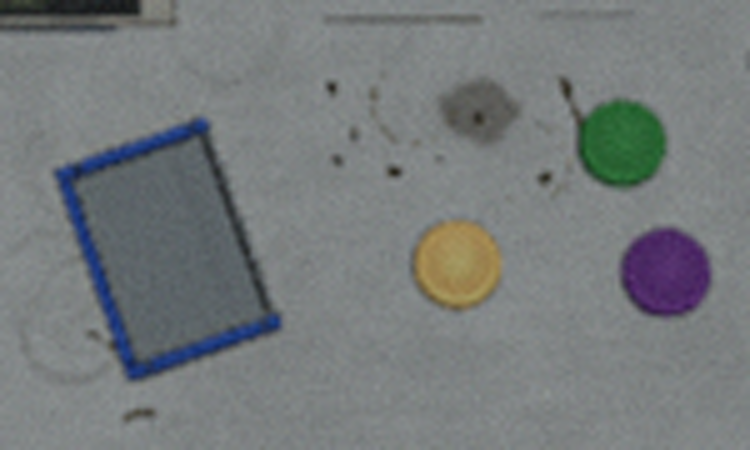

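The crop confirms the plain gold cap at crop pixel (457,263), with the bare step edge running (205,130)–(272,318) facing it and the blue rim opposite.

Estimated poses:
- **Tray:** x axis yaw about 108.9°, origin about (0.4876, 0.1376).
- **Cap:** about (0.474, -0.0605), which is tray (-0.183, +0.077).

So it needs a diagonal push first, then a straight one. I move over to the spot behind the cap.

Request:
step_arm(
  deltas=[2.26,-1.9,0,0,0,0,4,2.26,-1.9,0,0,0,0,4,2.26,-1.9,0,0,0,0,4,2.26,-1.9,0,0,0,0,4,2.26,-1.9,0,0,0,0,4,2.26,-1.9,0,0,0,0,4,2.26,-1.9,0,0,0,0,4,2.26,-1.9,0,0,0,0,4,2.26,-1.9,0,0,0,0,4,2.26,-1.9,0,0,0,0,4,2.26,-1.9,0,0,0,0,4,2.26,-1.9,0,0,0,0,4,2.26,-1.9,0,0,0,0,4,2.26,-1.9,0,0,0,0,4,2.26,-1.9,0,0,0,0,4,2.26,-1.9,0,0,0,0,4,2.26,-1.9,0,0,0,0,4,2.26,-1.9,0,0,0,0,4],
)

```text
time_s: 1.6
tool_pos: [0.4543, -0.1156, 0.2357]
tcp_rot: [-3.141, 0.001, 0.268]
force: [0.7, -0.1, -0.1]
grip_width: 0.437
finger_force: 0.0
```

Request:
step_arm(
  deltas=[0,0,0,0,0,-0.12,4,0,0,0,0,0,-0.12,4,0,0,0,0,0,-0.12,4,0,0,0,0,0,-0.12,4,0,0,0,0,0,-0.12,4,0,0,0,0,0,-0.12,4,0,0,0,0,0,-0.12,4,0,0,0,0,0,-0.12,4,0,0,2.5,0,0,0,4,0,0,2.5,0,0,0,4,0,0,2.5,0,0,0,4,0,0,2.5,0,0,0,4,0,0,2.5,0,0,0,4,0,0,2.5,0,0,0,4,0,0,0,0,0,0,4,0,0,0,0,0,0,4],
)

```text
time_s: 2.93
tool_pos: [0.4531, -0.1168, 0.0852]
tcp_rot: [-3.138, 0.0, 1.228]
force: [0.9, 0.2, 0.5]
grip_width: 0.438
finger_force: 0.0
```

Request:
step_arm(
  deltas=[0,0,2,0,0,0,4,0,0,2,0,0,0,4,0,0,1.4,0,0,0,4,0,0,0.6,0,0,0,4,0,0,0,0,0,0,4,0.6,0,0,0,0,0,4,0.6,0,0,0,0,0,4,0.6,0,0,0,0,0,4],
)

```text
time_s: 3.6
tool_pos: [0.4612, -0.0998, 0.0271]
tcp_rot: [3.139, -0.0, 1.228]
force: [-0.4, 0.7, 0.8]
grip_width: 0.441
finger_force: 0.0
```

Request:
step_arm(
  deltas=[0.5,0,0,0,0,0,4,0.5,0,0,0,0,0,4,0.5,0,0,0,0,0,4,0.5,0,0,0,0,0,4,0.5,0,0,0,0,0,4,0.5,0,0,0,0,0,4,0.5,0,0,0,0,0,4,0.5,0,0,0,0,0,4,0.5,0,0,0,0,0,4,0.5,0,0,0,0,0,4,0.5,0,0,0,0,0,4,0.5,0,0,0,0,0,4,0.5,0,0,0,0,0,4,0.5,0,0,0,0,0,4,0.5,0,0,0,0,0,4,0.5,0,0,0,0,0,4],
)

```text
time_s: 4.93
tool_pos: [0.4871, -0.0243, 0.026]
tcp_rot: [3.141, 0.0, 1.228]
force: [1.2, 0.0, -0.2]
grip_width: 0.437
finger_force: 0.4
```

Run:
```python
from cell import cams
import cv2
im=[cv2.resize(cams.get_image(n)["image"][a:b,c:d,::-1],(400,300),interpolation=cv2.INTER_CUBIC) for n,a,b,c,d in(("top",135,225,230,350),("side",130,250,180,340))]
cv2.imwrite("pics/a.png",cv2.hconcat(im))
```

```text
(no output)
```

View pics/a.png

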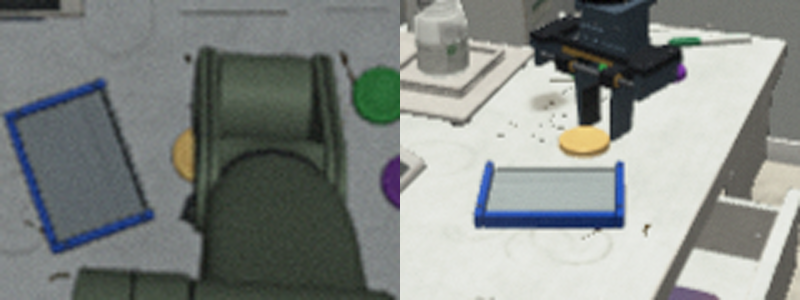

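The top view shows the cap partly hidden at crop (185,155). The side view shows it flat in front of the fingers at (584,140), approaching the step. I measure its position.

```bash
cat > m.py <<'E'
from h import *
from cell import cams,monitor
T0=np.array([.4876,.1376]); a=np.deg2rad(108.9); X=np.array([np.cos(a),np.sin(a)]); Y=np.array([-X[1],X[0]])
tr=lambda p:np.round([(p[:2]-T0)@X,(p[:2]-T0)@Y],4)
def look(zs=.005,zt=.01):
    o=monitor.get_obs(); print("tcp",np.round(o["tool_pos"],4),"tray",tr(o["tool_pos"]),"rot",np.round(o["tcp_rot"],3),"F",np.round(o["force"],1))
    for n,z,bx in(("side",zs,(200,160,300,235)),("top",zt,(225,140,330,220))):
        c=cams.get_image(n)
        try:
            g=blob(c,*GOLD,bx)
            P=ray(c,g,z)[:,:2].astype(np.float32); q=cv2.minEnclosingCircle(P)
            print(n,"px",g.min(0),g.max(0),"tray box x",np.round([((P-T0)@X).min(),((P-T0)@X).max()],4),"y",np.round([((P-T0)@Y).min(),((P-T0)@Y).max()],4))
        except ValueError: print(n,"none")
E
python3 -c "
from m import *
look()"
```

```text
tcp [ 0.4872 -0.0241  0.0259] tray [-0.1529  0.0527] rot [ 3.141 -0.     1.229] F [0.4 0.2 0.2]
side px [244. 180.] [263. 192.] tray box x [-0.1578 -0.083 ] y [-0.0017  0.0567]
top px [282. 174.] [287. 188.] tray box x [-0.1208 -0.0919] y [0.0017 0.0513]
```

Request:
step_arm(
  deltas=[0.47,0,0,0,0,0,4,0.47,0,0,0,0,0,4,0.47,0,0,0,0,0,4,0.47,0,0,0,0,0,4,0.47,0,0,0,0,0,4,0.47,0,0,0,0,0,4,0.47,0,0,0,0,0,4,0.47,0,0,0,0,0,4,0,0,0,0,0,0,4,-1.0,0,0,0,0,0,4,-1.0,0,0,0,0,0,4,-1,0,0,0,0,0,4,0,0,0,0,0,0,4],
)

```text
time_s: 6.22
tool_pos: [0.4882, -0.0196, 0.0258]
tcp_rot: [-3.14, 0.001, 1.226]
force: [0.5, 0.2, -0.7]
grip_width: 0.439
finger_force: 0.0
```

```bash
python3 -c "
from m import *
look()"
```

```text
tcp [ 0.4882 -0.0196  0.0258] tray [-0.1489  0.0504] rot [-3.140e+00  1.000e-03  1.226e+00] F [ 0.5  0.2 -0.7]
side px [235. 186.] [255. 196.] tray box x [-0.1194 -0.0596] y [-0.0264  0.0334]
top px [271. 169.] [285. 186.] tray box x [-0.1178 -0.0622] y [-0.0226  0.0375]
```

Request:
step_arm(
  deltas=[0,0,0,0,0,-0.1125,2,0,0,0,0,0,-0.1125,2,0,0,0,0,0,-0.1125,2,0,0,0,0,0,-0.1125,2,0,0,0,0,0,-0.1125,2,0,0,0,0,0,-0.1125,2,0,0.9,0,0,0,0,2,0,0.9,0,0,0,0,2,0,0.9,0,0,0,0,2,0,0.9,0.08,0,0,0,2,0,0.9,0.07,0,0,0,2,0,0,0,0,0,0,2,0,0,0,0,0,0,2],
)

```text
time_s: 7.4
tool_pos: [0.5324, -0.0027, 0.0242]
tcp_rot: [-3.141, -0.0, 1.903]
force: [-0.7, 0.4, -0.5]
grip_width: 0.218
finger_force: 0.0
```

```bash
python3 -c "
from m import *
look()"
```

```text
tcp [ 0.5324 -0.0027  0.0242] tray [-0.1473  0.003 ] rot [-3.141 -0.     1.903] F [-0.7  0.4 -0.5]
side px [235. 185.] [255. 196.] tray box x [-0.1257 -0.0598] y [-0.0264  0.0334]
top px [271. 169.] [281. 186.] tray box x [-0.1036 -0.0622] y [-0.0226  0.0363]
```

Request:
step_arm(
  deltas=[0.4,0,0,0,0,0,2,0.4,0,0,0,0,0,2,0.3,0,0,0,0,0,2,0.2,0,0,0,0,0,2,0.2,0,0,0,0,0,2,0.1,0,0,0,0,0,2,0,0,0,0,0,0,2,0,0,0,0,0,0,2],
)

```text
time_s: 8.17
tool_pos: [0.5268, 0.0122, 0.0245]
tcp_rot: [3.141, 0.0, 1.903]
force: [-0.9, -0.5, 0.2]
grip_width: 0.225
finger_force: 0.0
```

Request:
step_arm(
  deltas=[0.1,0,0,0,0,0,2,0,0,0,0,0,0,2,0,0,0,0,0,0,2],
)

```text
time_s: 8.42
tool_pos: [0.5265, 0.0131, 0.0244]
tcp_rot: [-3.142, 0.0, 1.903]
force: [0.6, 0.2, 0.1]
grip_width: 0.217
finger_force: 0.0
```

Request:
step_arm(
  deltas=[0.1,0,0,0,0,0,2,0,0,0,0,0,0,2,0,0,0,0,0,0,2],
)

```text
time_s: 8.67
tool_pos: [0.5263, 0.014, 0.0245]
tcp_rot: [3.141, 0.0, 1.903]
force: [-0.2, -1.1, -1.6]
grip_width: 0.216
finger_force: 0.4
```

Request:
step_arm(
  deltas=[0.1,0,0,0,0,0,2,0,0,0,0,0,0,2,0,0,0,0,0,0,2],
)

```text
time_s: 8.92
tool_pos: [0.5262, 0.0145, 0.0246]
tcp_rot: [3.141, 0.001, 1.903]
force: [2.5, -4.1, -0.1]
grip_width: 0.219
finger_force: 2.0
```

Request:
step_arm(
  deltas=[0.1,0,0,0,0,0,2,0,0,0,0,0,0,2,0,0,0,0,0,0,2],
)

```text
time_s: 9.17
tool_pos: [0.5263, 0.0148, 0.0247]
tcp_rot: [3.141, 0.003, 1.904]
force: [1.3, -7.7, -0.6]
grip_width: 0.218
finger_force: 3.4
```

```bash
python3 -c "
from m import *
look()"
```

```text
tcp [0.5263 0.0148 0.0247] tray [-0.1287  0.0032] rot [3.141e+00 3.000e-03 1.904e+00] F [ 1.3 -7.7 -0.6]
side px [235. 186.] [254. 196.] tray box x [-0.1194 -0.0596] y [-0.0264  0.0311]
top px [269. 171.] [275. 185.] tray box x [-0.0832 -0.0535] y [-0.0228  0.027 ]
```

Pressed against the step with 8 N. Now I start the arc upwards.

Request:
step_arm(
  deltas=[0,0,-0.1,0,0,0,2,0,0,-0.15,0,0,0,2,0,0,-0.2,0,0,0,2,0,0,-0.2,0,0,0,2,0,0,-0.2,0,0,0,2,0,0,-0.2,0,0,0,2],
)

```text
time_s: 9.77
tool_pos: [0.5258, 0.0156, 0.0352]
tcp_rot: [3.141, 0.001, 1.903]
force: [1.3, -3.3, 0.1]
grip_width: 0.219
finger_force: 1.8
```

Run:
```python
from m import *
look()
c=cams.get_image("side")
cv2.imwrite("pics/b.png",cv2.resize(c["image"][150:230,200:300,::-1],(600,480),interpolation=cv2.INTER_CUBIC))
```

```text
tcp [0.5258 0.0156 0.0352] tray [-0.1278  0.0034] rot [3.141e+00 1.000e-03 1.903e+00] F [ 1.3 -3.3  0.1]
side px [234. 184.] [254. 196.] tray box x [-0.132  -0.0596] y [-0.0285  0.0309]
top px [269. 170.] [275. 185.] tray box x [-0.0823 -0.0535] y [-0.025  0.027]
```

View pics/b.png

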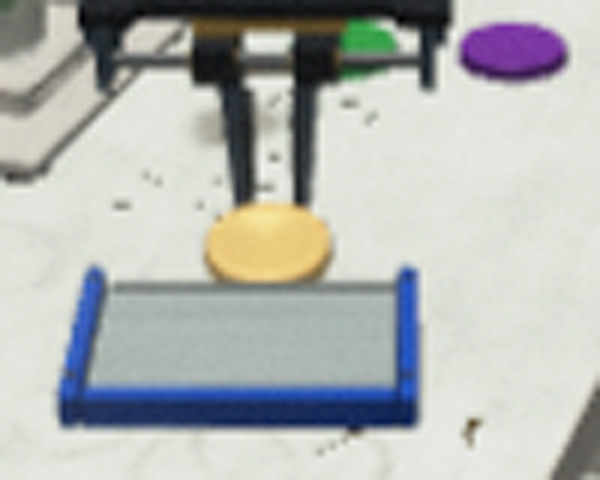

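The cap's rear edge has started to rise: in the crop the cap is at (268,245), pressed on the step, with the fingers behind it. I add a little pressure and continue.

Request:
step_arm(
  deltas=[0.1,0,0,0,0,0,2,0.03,0,-0.2,0,0,0,2,0.03,0,-0.2,0,0,0,2,0.04,0,-0.2,0,0,0,2],
)

```text
time_s: 10.25
tool_pos: [0.5255, 0.017, 0.0411]
tcp_rot: [3.141, 0.002, 1.904]
force: [1.8, -7.8, 1.5]
grip_width: 0.219
finger_force: 3.6
```

Run:
```python
from m import *
look()
```

```text
tcp [0.5255 0.017  0.0411] tray [-0.1264  0.0032] rot [3.141e+00 2.000e-03 1.904e+00] F [ 1.8 -7.8  1.5]
side px [234. 182.] [254. 196.] tray box x [-0.1448 -0.0596] y [-0.0294  0.0307]
top px [269. 170.] [275. 185.] tray box x [-0.0823 -0.0535] y [-0.0262  0.0258]
```

Request:
step_arm(
  deltas=[0.05,0,-0.25,0,0,0,2,0.06,0,-0.25,0,0,0,2,0.07,0,-0.25,0,0,0,2,0.08,0,-0.24,0,0,0,2],
)

```text
time_s: 10.68
tool_pos: [0.5246, 0.0196, 0.0512]
tcp_rot: [3.141, 0.002, 1.903]
force: [1.9, -6.5, 1.7]
grip_width: 0.219
finger_force: 3.2
```

Request:
step_arm(
  deltas=[0.09,0,-0.24,0,0,0,2,0.1,0,-0.23,0,0,0,2,0.11,0,-0.22,0,0,0,2,0.12,0,-0.22,0,0,0,2],
)

```text
time_s: 11.02
tool_pos: [0.5228, 0.0242, 0.0602]
tcp_rot: [3.141, 0.0, 1.903]
force: [1.1, -3.5, 2.6]
grip_width: 0.221
finger_force: 2.6
```

Run:
```python
from m import *
look()
```

```text
tcp [0.5228 0.0242 0.0602] tray [-0.1187  0.0034] rot [3.141 0.    1.903] F [ 1.1 -3.5  2.6]
side px [234. 179.] [254. 196.] tray box x [-0.1644 -0.0596] y [-0.0314  0.0303]
top px [269. 171.] [272. 184.] tray box x [-0.071  -0.0535] y [-0.0252  0.0201]
```

Request:
step_arm(
  deltas=[0.2,0,-0.24,0,0,0,2,0.19,0,-0.23,0,0,0,2,0.2,0,-0.23,0,0,0,2],
)

```text
time_s: 11.37
tool_pos: [0.5212, 0.0295, 0.0673]
tcp_rot: [3.141, 0.001, 1.903]
force: [2.4, -4.8, 3.5]
grip_width: 0.222
finger_force: 3.2
```

Request:
step_arm(
  deltas=[0.22,0,-0.22,0,0,0,2,0.22,0,-0.2,0,0,0,2],
)

```text
time_s: 11.53
tool_pos: [0.5196, 0.034, 0.0716]
tcp_rot: [3.141, 0.0, 1.903]
force: [0.5, -3.8, 4.5]
grip_width: 0.222
finger_force: 3.0
```

Run:
```python
from m import *
look()
c=cams.get_image("side")
cv2.imwrite("pics/d.png",cv2.resize(c["image"][150:230,200:300,::-1],(600,480),interpolation=cv2.INTER_CUBIC))
```

```text
tcp [0.5196 0.034  0.0716] tray [-0.1084  0.0033] rot [3.141 0.    1.903] F [ 0.5 -3.8  4.5]
side px [234. 177.] [254. 196.] tray box x [-0.1779 -0.0596] y [-0.0324  0.0298]
top none
```

View pics/d.png

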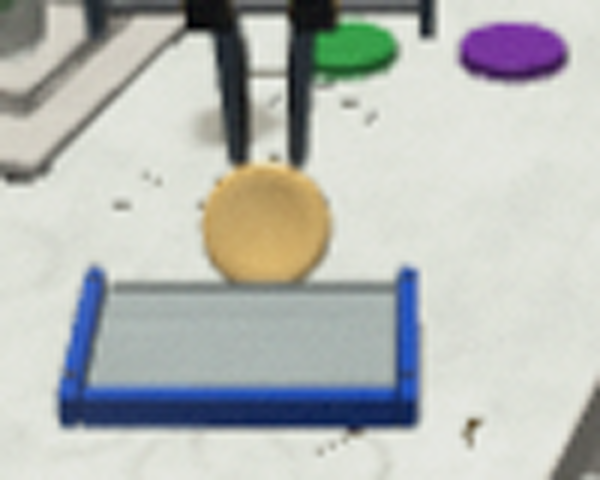

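The cap is tilted around 50°: in the crop the crown disc spans (205..330, 163..285), with the fingertips behind its upper edge. I check the tilt from the side silhouette, to see how far across the rim the fingertips sit.

```bash
cat > tilt.py <<'E'
from m import *
def proj(c,P):
    p=R.from_euler("xyz",c["rotation"]).inv().apply(P-np.asarray(c["origin"]))
    return np.c_[c["fx"]*p[:,0]/p[:,2]+c["cx"],c["fy"]*p[:,1]/p[:,2]+c["cy"]]
def crown_rows(c,th,W=-.0525,y=.003):
    f=np.linspace(0,2*np.pi,73); s=.0315*(1-np.cos(f)); t=.01
    x=W-.01*np.sin(th)-s*np.cos(th)+t*np.sin(th); z=s*np.sin(th)+t*np.cos(th); yy=y+.0315*np.sin(f)
    P=np.c_[T0+x[:,None]*X+yy[:,None]*Y,z]; return proj(c,P)
E
python3 - <<'E'
from tilt import *
c=cams.get_image("side"); g=blob(c,*GOLD,(200,160,300,235)); e=cv2.fitEllipse(g)
print("meas",g.min(0),g.max(0),cv2.contourArea(g),e)
for d in(0,10,35,40,45,50,55,60,65):
    q=crown_rows(c,np.deg2rad(d)).astype(np.float32); print(d,q.min(0).round(1),q.max(0).round(1),round(cv2.contourArea(q)))
E
```

```text
meas [234. 177.] [254. 196.] 307.0 ((243.78713989257812, 186.95481872558594), (19.265138626098633, 20.454357147216797), 88.33245086669922)
0 [233.9 185.2] [255.3 195.8] 177
10 [233.8 182.2] [255.2 195.8] 229
35 [233.5 176.9] [255.1 196.3] 329
40 [233.5 176.2] [255.1 196.5] 343
45 [233.4 175.8] [255.  196.7] 354
50 [233.3 175.5] [255.  196.8] 363
55 [233.2 175.4] [255. 197.] 369
60 [233.2 175.4] [254.9 197.3] 373
65 [233.1 175.7] [254.9 197.5] 373
```

Request:
step_arm(
  deltas=[0.36,0,-0.27,0,0,0,2,0.39,0,-0.24,0,0,0,2],
)

```text
time_s: 11.9
tool_pos: [0.517, 0.0412, 0.0765]
tcp_rot: [3.141, -0.0, 1.902]
force: [0.9, -2.6, 5.6]
grip_width: 0.219
finger_force: 2.6
```

```bash
cat > t2.py <<'E'
from tilt import *
o=monitor.get_obs(); print("tcp tray",tr(o["tool_pos"]),round(o["tool_pos"][2],4),"F",np.round(o["force"],1))
c=cams.get_image("side"); g=blob(c,*GOLD,(200,150,300,235))
print(g.min(0),g.max(0),cv2.contourArea(g))
E
python3 t2.py
```

```text
tcp tray [-0.1007  0.0034] 0.0765 F [ 0.9 -2.6  5.6]
[234. 176.] [254. 196.] 310.5
```

Request:
step_arm(
  deltas=[0.4,0,-0.21,0,0,0,2,0.41,0,-0.18,0,0,0,2,0.42,0,-0.15,0,0,0,2],
)

```text
time_s: 12.2
tool_pos: [0.5123, 0.0536, 0.0816]
tcp_rot: [-3.141, -0.001, 1.902]
force: [1.2, -0.3, 2.0]
grip_width: 0.219
finger_force: 0.8
```

```bash
python3 t2.py
```

```text
tcp tray [-0.0875  0.0039] 0.0816 F [ 1.2 -0.3  2. ]
[234. 178.] [254. 196.] 295.5
```

Run:
```python
from cell import cams
import cv2
c=cams.get_image("side")
cv2.imwrite("pics/e.png",cv2.resize(c["image"][150:230,200:300,::-1],(600,480),interpolation=cv2.INTER_CUBIC))
```

```text
(no output)
```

View pics/e.png

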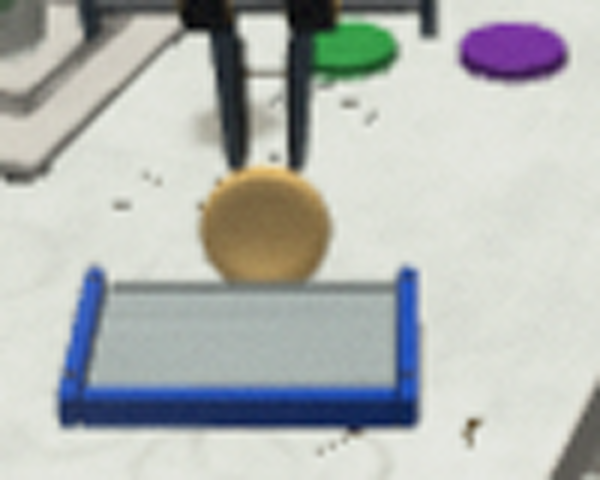

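The crown face is darker and steeper, about 70°, at crop (266,228), with the fingertips still at its upper edge. I continue nearly level, with a light downward press.

Request:
step_arm(
  deltas=[0.4,0,-0.04,0,0,0,2,0.4,0,0,0,0,0,2],
)

```text
time_s: 12.47
tool_pos: [0.5102, 0.0607, 0.082]
tcp_rot: [3.141, -0.0, 1.902]
force: [0.5, 0.0, 4.4]
grip_width: 0.222
finger_force: 2.2
```

```bash
python3 t2.py
```

```text
tcp tray [-0.0801  0.0036] 0.082 F [0.5 0.  4.4]
[234. 179.] [253. 196.] 276.0
```

Request:
step_arm(
  deltas=[0.42,0,0,0,0,0,2,0.42,0,0.02,0,0,0,2,0.42,0,0.04,0,0,0,2],
)

```text
time_s: 12.77
tool_pos: [0.5058, 0.0727, 0.0813]
tcp_rot: [-3.141, -0.0, 1.903]
force: [0.1, -1.1, 2.1]
grip_width: 0.222
finger_force: 1.4
```

```bash
python3 t2.py
```

```text
tcp tray [-0.0673  0.0038] 0.0813 F [ 0.1 -1.1  2.1]
[234. 181.] [253. 195.] 236.0
```

Request:
step_arm(
  deltas=[0.42,0,0.04,0,0,0,2,0.42,0,0.04,0,0,0,2,0.42,0,0.04,0,0,0,2],
)

```text
time_s: 13.07
tool_pos: [0.5013, 0.0844, 0.0797]
tcp_rot: [-3.14, -0.0, 1.903]
force: [-0.9, 0.4, -0.3]
grip_width: 0.222
finger_force: 0.0
```

```bash
python3 t2.py
```

```text
tcp tray [-0.0547  0.0043] 0.0797 F [-0.9  0.4 -0.3]
[233. 184.] [253. 195.] 190.0
```

Request:
step_arm(
  deltas=[0,0,0,0,0,0,2,0,0,0,0,0,0,2,0,0,0,0,0,0,2,0,0,0,0,0,0,2],
)

```text
time_s: 13.45
tool_pos: [0.5019, 0.0839, 0.0801]
tcp_rot: [-3.141, 0.0, 1.903]
force: [0.0, -0.1, 0.7]
grip_width: 0.217
finger_force: 0.0
```

Run:
```python
from m import *
look(.02,.02)
c=cams.get_image("side")
cv2.imwrite("pics/f.png",cv2.resize(c["image"][150:230,200:300,::-1],(600,480),interpolation=cv2.INTER_CUBIC))
```

```text
tcp [0.5019 0.0839 0.0801] tray [-0.0554  0.0038] rot [-3.141  0.     1.903] F [ 0.  -0.1  0.7]
side px [234. 190.] [254. 202.] tray box x [-0.0686 -0.0017] y [-0.0248  0.033 ]
top none
```

View pics/f.png

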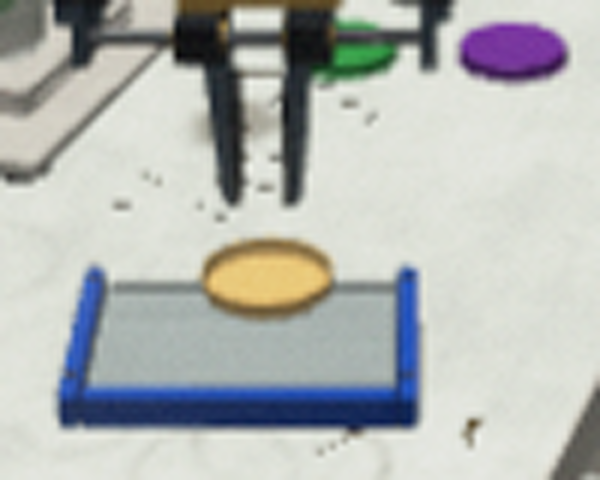

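The cap now lies open side up at crop (267,278), overhanging the step. I retreat, lower to rim height, and push along the deck.

Request:
step_arm(
  deltas=[-1,0,0,0,0,0,2,-1.5,0,0,0,0,0,2,-1.5,0,0,0,0,0,2,-1,0,0,0,0,0,2,0,0,1.2,0,0,0,2,0,0,1.2,0,0,0,2,0,0,1.2,0,0,0,2,0,0,0.7,0,0,0,2,0,0,0,0,0,0,2,0,0,0,0,0,0,2],
)

```text
time_s: 14.43
tool_pos: [0.5183, 0.0366, 0.0371]
tcp_rot: [-3.141, -0.0, 1.903]
force: [0.9, 1.0, 0.4]
grip_width: 0.221
finger_force: 0.0
```

Request:
step_arm(
  deltas=[0.5,0,0,0,0,0,2,0.5,0,0,0,0,0,2,0.5,0,0,0,0,0,2,0.5,0,0,0,0,0,2,0.5,0,0,0,0,0,2,0.5,0,0,0,0,0,2,0.5,0,0,0,0,0,2,0.5,0,0,0,0,0,2,0.5,0,0,0,0,0,2,0.5,0,0,0,0,0,2,0.5,0,0,0,0,0,2,0.5,0,0,0,0,0,2,0.5,0,0,0,0,0,2,0.5,0,0,0,0,0,2,0,0,0,0,0,0,2],
)

```text
time_s: 15.68
tool_pos: [0.4951, 0.1038, 0.0372]
tcp_rot: [-3.141, -0.0, 1.903]
force: [-0.4, 0.3, -0.4]
grip_width: 0.221
finger_force: 0.0
```

```bash
python3 -c "
from m import *
look(.02,.02)"
```

```text
tcp [0.4951 0.1038 0.0372] tray [-0.0344  0.0039] rot [-3.141 -0.     1.903] F [-0.4  0.3 -0.4]
side px [232. 200.] [253. 213.] tray box x [-0.0124  0.0541] y [-0.0255  0.0326]
top px [243. 181.] [248. 194.] tray box x [0.0245 0.0426] y [-0.0191  0.0269]
```

Request:
step_arm(
  deltas=[0.3,0,0,0,0,0,2,0.2,0,0,0,0,0,2,0.2,0,0,0,0,0,2,0.1,0,0,0,0,0,2,0,0,0,0,0,0,2,0,0,0,0,0,0,2],
)

```text
time_s: 16.28
tool_pos: [0.4929, 0.1106, 0.0372]
tcp_rot: [-3.142, 0.0, 1.903]
force: [-0.8, -0.1, -0.2]
grip_width: 0.218
finger_force: 0.0
```

Request:
step_arm(
  deltas=[0.1,0,0,0,0,0,2,0,0,0,0,0,0,2,0,0,0,0,0,0,2],
)

```text
time_s: 16.53
tool_pos: [0.4925, 0.1115, 0.0372]
tcp_rot: [-3.142, 0.0, 1.903]
force: [-0.2, 0.1, -0.6]
grip_width: 0.221
finger_force: 0.0
```

Request:
step_arm(
  deltas=[0.1,0,0,0,0,0,2,0,0,0,0,0,0,2,0,0,0,0,0,0,2],
)

```text
time_s: 16.78
tool_pos: [0.4922, 0.1125, 0.0372]
tcp_rot: [3.142, 0.0, 1.903]
force: [-0.4, -0.3, -0.6]
grip_width: 0.222
finger_force: 0.1
```

Request:
step_arm(
  deltas=[0.1,0,0,0,0,0,2,0,0,0,0,0,0,2,0,0,0,0,0,0,2],
)

```text
time_s: 17.03
tool_pos: [0.4921, 0.1132, 0.0372]
tcp_rot: [3.141, 0.001, 1.903]
force: [1.2, -3.2, -0.1]
grip_width: 0.219
finger_force: 1.1
```

Request:
step_arm(
  deltas=[0.1,0,0,0,0,0,2,0,0,0,0,0,0,2,0,0,0,0,0,0,2],
)

```text
time_s: 17.28
tool_pos: [0.492, 0.1135, 0.0373]
tcp_rot: [3.141, 0.002, 1.904]
force: [1.1, -5.8, -0.8]
grip_width: 0.22
finger_force: 2.6
```

The cap is firmly against the rim. I back straight off, raise clear and verify.

Request:
step_arm(
  deltas=[-0.2,0,0,0,0,0,2,-0.5,0,0,0,0,0,2,-1,0,0,0,0,0,2,-1,0,0,0,0,0,2,-1,0,0,0,0,0,2,-2,0,-1,0,0,0,2,-2.5,0,-2.5,0,0,0,2,-2.5,0,-2.5,0,0,0,2,-2.5,0,-2.5,0,0,0,2,-2.5,0,-2.5,0,0,0,2,-2.5,0,-2.5,0,0,0,2,-2,0,-1,0,0,0,2,0,0,0,0,0,0,2,0,0,0,0,0,0,2,0,0,0,0,0,0,2],
)

```text
time_s: 18.53
tool_pos: [0.5563, -0.0765, 0.1812]
tcp_rot: [-3.139, -0.002, 1.902]
force: [-1.3, -0.3, 0.4]
grip_width: 0.22
finger_force: 0.0
```

Run:
```python
from m import *
look(.02,.02)
im=[cv2.resize(cams.get_image(n)["image"][a:b,c:d,::-1],(400,300),interpolation=cv2.INTER_CUBIC) for n,a,b,c,d in(("top",135,225,210,330),("side",160,250,180,300))]
cv2.imwrite("pics/g.png",cv2.hconcat(im))
```

```text
tcp [ 0.5563 -0.0765  0.1812] tray [-0.2248  0.0044] rot [-3.139e+00 -2.000e-03  1.902e+00] F [-1.3 -0.3  0.4]
side px [232. 202.] [253. 213.] tray box x [-0.0018  0.0542] y [-0.025   0.0328]
top px [241. 179.] [258. 195.] tray box x [-0.0084  0.0506] y [-0.0224  0.0361]
```

View pics/g.png

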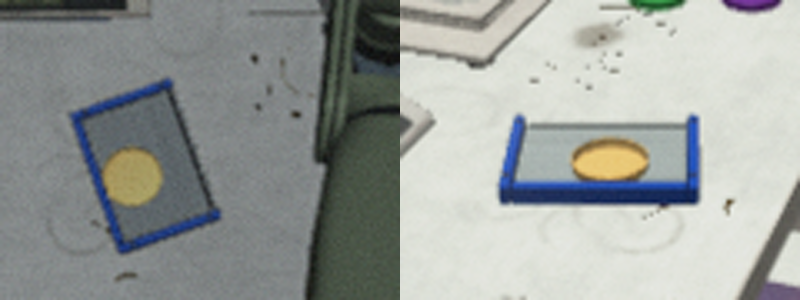

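The top view shows the cap at (133,177), touching the far rim. The side view shows it flat, open side up, at (611,160). The arm is clear and nothing else has moved in view.

```bash
python3 -c "
from cell import order
print(order.sign_off())"
```

```text
the job is handed in; nothing more can be done
None
```

The gold cap was turned over at the step and now lies open side up on the deck, touching the far blue rim. The job has been handed in, but no pass/fail result came back.

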